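Isolate a control cabinet and open its push-to-open hatch

ROBOT

A 6-joint arm with a two-finger parallel gripper is mounted at the origin on a cart in front of the work surface, level with it; the furniture and walls round the work are solid. World frame = base frame: x ahead of the robot, y to its left, z up, the work surface at z = 0. Lengths are in m, angles in rad, forces in N, time in s.
With the tool pointing down it reaches from about 0.275 to 0.775 m from the base axis. Payload 14.6 kg.
Tool frame: the origin (TCP) lies midway between the tips of the shut fingers; the grasp point (between the pads) lies robot.tcp_to_grasp behind it (robot.tcp_to_grasp is the distance from the TCP to the grasp point, in m); z points along the fingers, y is the line along which they close (so a half turn about z gives the same grasp; the last joint's range is limited). The gripper opens to 85 mm and grips with 20 to 120 N. Pads are 22 mm wide; open, the fingers measure 114 mm over their backs; the gripper's body (76 mm by 85 mm) begins 54 mm behind the grasp point. The pads swing forward as they close: fully open they stand 13 mm farther back than shut.
Start: joints at [0.952, 0.263, -0.048, 1.259, 0, 1.415], TCP at [0.235, 0.47, 0.231] pointing down, gripper open.
Joint ranges: [-2.65, 2.65], [-0.89, 1.7], [-1.18, 1.37], [-2.13, 2.11], [-1.35, 1.29], [-3.14, 3.14]. Speed limits (rad/s): [1.89, 1.89, 2.57, 2.79, 3.14, 3.14].

INTERFACE

Orientations are given as a 3x3 rotation matrix whose columns are the frame's x, y, z axes.
In Python, from station import robot gives the robot as it stands.
- The arm moves only by the tool apply_moves, never from a script. Its arguments are lists of equal length, an entry for each row: "grip": the closure in counts, from 0 (fully open) to 255 (shut); "offset": the shift along the world's x, y, z in mm, a list of three; "angular": the turn, a rotation vector about the world's x, y, z in degrees, a list of three. In form: {"grip": [grip, ...], "offset": [[x, y, z], ...], "angular": [[wx, wy, wz], ...]}. A call has 1 to 12 rows; each row is the pose to reach, as a shift and turn from the pose commanded when the call began; what a row does not reach only later rows make up. A row lasts 1/10 s, in which the tool goes at most 50 mm and 8.59 degrees, less where a joint would pass 70% of its speed; a pose out of reach is approached as far as the arm can. A call with a gripper value outside its range is refused whole. The fingers move at their own pace and stop on an object; "newtons" is the grip in N (left out, the last holds). Time passes only in rows, so rows that repeat a pose let the fingers close. It gives the time, the measured TCP pose, the force, the opening and the grip force at its end, in the units of the state.
- robot.get_obs(): the state, without advancing time (a new reading comes with each control period).
- robot.get_image(name): name is "side" or "top"; returns the picture (480x640x3 uint8, blue, green, red); there is no depth.
- robot.camera_info(name): a dict with "fx", "fy", "cx", "cy" (pixels), "k1" (the pictures are not rectified: a ray, as slopes to the right and down, at radius r is drawn at 1 + k1 r^2 times it, then the intrinsics apply), "camera_from_world" (4x4, takes a point from world to camera coordinates). Camera axes: x right, y up, looking along -z (the intrinsics and any distortion apply to the point x, -y, -z); pixel columns grow to the right and rows downward; lengths in m; the calibration is good to about 2 mm. A picture is of the moment at which its call begins. camera_info takes no time and is no camera call.
- robot.sign_off(): hands the job in; it is judged then, once.
The state is a dict: "time": time; "joint_pos": joint angles; "qd": joint speeds; "tau": joint torques, N m; "eef_pos": TCP position; "eef_rot": TCP orientation; "contact_force": force on the tool from outside, world axes, zero at the start; "wrist_torque": the same for the moment, N m; "width": finger opening in m; "grip_force": force on a finger pad.
Only numpy, scipy, OpenCV 4.12 (cv2) and the standard library are available. Lean on these libraries where they do the work, as an engineer would, in place of code of your own. Each camera call takes 0.05 s, during which the arm holds its last target. There are 200 camera calls.

TASK

Make the small control cabinet safe and ready for inspection: turn the isolator handle on its top anticlockwise all the way to off, and only then push the flush hatch in near its free edge so that the spring catch pops it ajar. Swing the hatch wide open, to about a right angle or more, and leave it standing open; do not disturb the tube rack.

Things in the scene. Friction and masses are not known exactly. Their poses are not given: they have to be found in the camera images.
- cabinet: Small grey steel control cabinet, fixed, 130 deep (x) x 220 wide (y) x 200 mm high (z), with a black handle on top. Origin at the centre of its underside; its x points from front to back, y to the left as the robot sees it, z up. Its front has a hatch (left two thirds) and a fixed louvred strip (right third).
- isolator_grip (a point): Middle of the isolator's handle, on its upright turning axis, at the height to grip it, 233 mm above the table. The handle is a black bar 54 long x 14 wide x 28 mm high (top 245 mm above the table) on a round hub, on the cabinet's top near its front right corner. The point's x runs along the bar (white-marked end at -x), z up.
- isolator (a joint): Angle of the isolator handle in rad: 0 = on (bar along the cabinet's x, white-marked end to the front, at a single mark), growing anticlockwise seen from above to the stop at 1.05 = off (double mark). It stays where it is left; turning takes about 0.06 N m.
- hatch (a joint): Hatch angle in rad about its upright hinge: 0 shut and caught; negative pressed in (stop -0.05, 7 mm at the edge); positive open, free edge swinging to the robot, anticlockwise from above, stop 1.9. Pressed past -0.04 (5 to 10 N at the pad) the catch frees; let go, it springs ajar to about 0.45. It stays where left and does not catch again. It cannot be pulled open while caught.
- hatch_hinge (a point): Upper end of the hinge line: on the hatch's inner face at its right edge, level with its top (188 mm above the table). The outer face is 10 mm in front. The point turns with the hatch: y points along it from hinge to free edge, x from its outer to its inner face (into the cabinet when shut), z up.
- hatch_edge (a point): Top corner of the hatch at its free (left) edge, mid-thickness. The hatch is a plain grey panel without a handle, 143 wide x 168 high x 10 mm thick, its top 188 mm above the table, standing 6 mm proud of the cabinet's front, with nothing above it. Low on its inner side, 100 mm and more below its top, are the catch's strike and plunger.
- hatch_pad (a point): Centre of a flat round black rubber push pad, 26 mm across, on the outer face of the hatch near its free edge: 115 mm from the hinge line and 38 mm below the hatch's top edge. Push here, square to the hatch, into the cabinet.
- tube_rack: White block holding orange tubes, 66 x 66 x 102 mm, standing loose on the table to the left; a bystander. Origin at the centre of its underside.

How it is judged:
By the outcome, as a careful person would: the job done as asked, in the order asked, and still so for the second after the job is handed in, with the robot touching nothing.
It also fails if it takes over 70 s, if anything falls off the work surface, if the arm or the gripper's body presses on something with over 40 N, if the wrist force passes 120 N, or if a joint passes its speed limit or range.

## Working session

There is one attempt and no reset: what is moved stays moved. The work goes in short steps, Python scripts to look and compute and a tool call to move; the robot and the scene stay as the last step left them, time stands still between calls to the robot, and variables do not carry over. Pictures are saved under pics/ and viewed, at most 10 in all, crops included, and the job is handed in when it is done.

Besides the shell and the picture viewer there is one more tool, called after ">>>" in YAML: its name, and indented under it one key for each argument. apply_moves: Moves the arm, as the interface text tells. Its arguments: {"type":"object","properties":{"grip":{"type":"array"},"offset":{"type":"array"},"angular":{"type":"array"},"newtons":{"type":"number"}},"required":["grip","offset","angular"]}

```bash
mkdir -p pics; ls; python3 - <<'E'
from station import robot
import cv2
for n in("side","top"):
    cv2.imwrite(f"pics/{n}0.png",robot.get_image(n)); print(robot.camera_info(n))
o=robot.get_obs();print(o,robot.tcp_to_grasp)
E
```

```text
pics
{'fx': 517.5932621744524, 'fy': 517.5932621744524, 'cx': 316.2120422193844, 'cy': 239.01483164328232, 'k1': 0.010535920556981304, 'camera_from_world': array([[ 0.06213062, -0.99801666,  0.010126  , -0.164745  ],
       [ 0.74146468,  0.05294595,  0.66889974, -0.46909779],
       [-0.66810921, -0.03405108,  0.74328366, -0.88262932],
       [ 0.        ,  0.        ,  0.        ,  1.        ]])}
{'fx': 493.71860005862453, 'fy': 493.71860005862453, 'cx': 320.1727233795189, 'cy': 232.94403967612027, 'k1': -0.08515770929127695, 'camera_from_world': array([[-3.69887335e-02, -9.99315115e-01, -1.06475860e-03,
        -1.10302942e-01],
       [ 9.59906133e-01, -3.58262762e-02,  2.78022831e-01,
        -5.22643410e-01],
       [-2.77870563e-01,  9.26164408e-03,  9.60573876e-01,
        -1.15221020e+00],
       [ 0.00000000e+00,  0.00000000e+00,  0.00000000e+00,
         1.00000000e+00]])}
{'time': 0.1, 'joint_pos': array([ 9.51698850e-01,  2.63523720e-01, -4.88433456e-02,  1.25939943e+00,
        1.88775096e-05,  1.41549240e+00]), 'qd': array([-0.00045604, -0.00136872,  0.00155552, -0.00025321, -0.00035829,
        0.00109562]), 'tau': array([ 1.42204237e-03, -6.38582540e+01,  3.85061860e+01,  1.00883006e-02,
       -1.42940753e-04,  9.24622896e-06]), 'eef_pos': array([0.234723  , 0.4693507 , 0.23085903]), 'eef_rot': array([[-8.94361863e-01,  4.47343853e-01, -5.78361592e-04],
       [ 4.47344195e-01,  8.94361540e-01, -7.79151016e-04],
       [ 1.68715947e-04, -9.55569655e-04, -9.99999529e-01]]), 'contact_force': array([-0.59003801,  0.20077315,  0.64931101]), 'wrist_torque': array([-0.03097072,  0.00395155, -0.05576766]), 'grip_force': 0.0, 'width': 0.08526613314848752} 0.0187
```

View pics/side0.png

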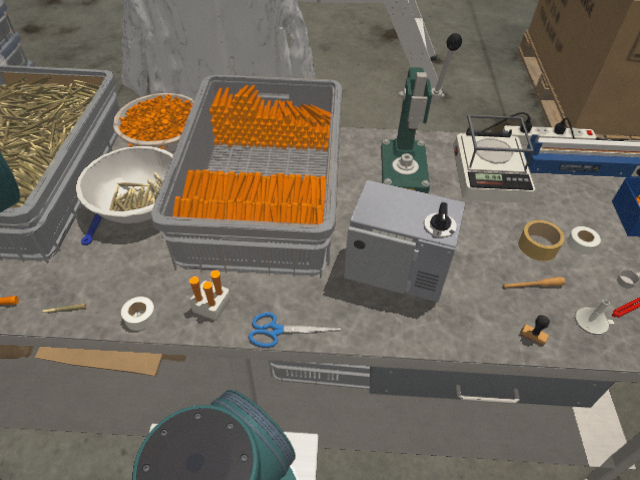

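View pics/top0.png

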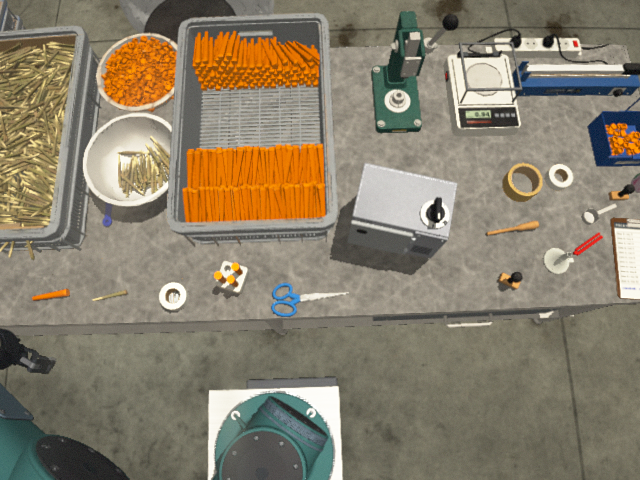

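The side picture shows the cabinet at about (347–463, 185–300), the pad at (360,244) and the handle at (440,218). In the top picture the cabinet is at (350–455, 167–270) and the handle at (436,211). I'll enlarge both.

```bash
python3 - <<'E'
import cv2,numpy as np
s=cv2.imread("pics/side0.png")[175:310,335:475];t=cv2.imread("pics/top0.png")[155:290,335:475]
f=lambda a:cv2.resize(a,(400*1,386),interpolation=cv2.INTER_CUBIC)
f=lambda a:cv2.resize(a,None,fx=2.857,fy=2.857,interpolation=cv2.INTER_CUBIC)
cv2.imwrite("pics/crop0.png",np.hstack([cv2.resize(s,(400,386),interpolation=2),cv2.resize(t,(400,386),interpolation=2)]))
E
```

```text
(no output)
```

View pics/crop0.png

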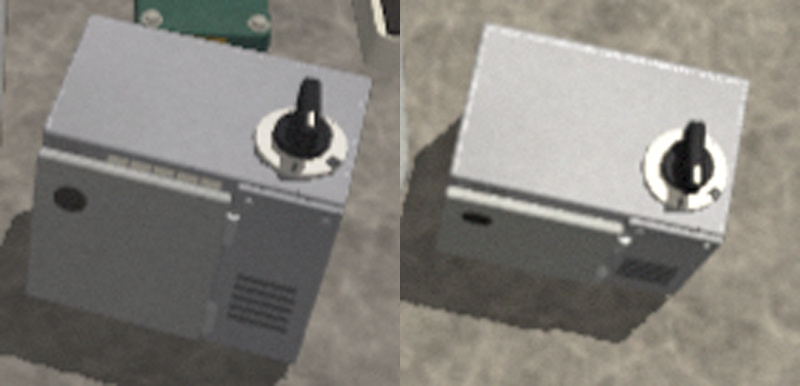

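```bash
cat >h.py <<'E'
import numpy as np,cv2
from station import robot
CI={n:robot.camera_info(n) for n in("side","top")}
def proj(n,P):
    c=CI[n];p=np.c_[np.atleast_2d(P),np.ones(len(np.atleast_2d(P)))]@c["camera_from_world"].T
    a=np.c_[p[:,0],-p[:,1]]/-p[:,2:3];a=a*(1+c["k1"]*(a**2).sum(1))[:,None]
    return a*[c["fx"],c["fy"]]+[c["cx"],c["cy"]]
def onz(n,uv,z):
    from scipy.optimize import fsolve
    return fsolve(lambda q:(proj(n,[q[0],q[1],z])-uv)[0],[.5,-.1])
def cab(pose,L):
    x,y,t=pose;c,s=np.cos(t),np.sin(t);L=np.atleast_2d(L)
    return np.c_[x+c*L[:,0]-s*L[:,1],y+s*L[:,0]+c*L[:,1],L[:,2]]
E
python3 - <<'E'
from h import *
from scipy.optimize import least_squares
L=np.array([[.065,.11,.2],[.065,-.11,.2],[-.065,.11,.2],[-.065,-.11,.2]])
cr=lambda a,ox,oy:np.array(a)/2.857+[ox,oy]
top=cr([[85,26],[347,81],[52,183],[322,235]],335,155)
side=cr([[92,15],[371,76],[45,137],[343,205]],335,175)
f=lambda p:np.r_[(proj("side",cab(p,L))-side).ravel(),(proj("top",cab(p,L))-top).ravel()]
r=least_squares(f,[.5,-.15,-.1]);print(r.x,r.fun.round(1))
p=r.x;t=p[2];R=np.array([[np.cos(t),-np.sin(t)],[np.sin(t),np.cos(t)]])
for n,uv in(("side",cr([70,199],335,175)),("top",cr([77,218],335,155))):
    w=onz(n,uv,.15);print("pad",w,R.T@(w-p[:2]))
for n,o,e in(("top",155,[[297,185],[294,124]]),("side",175,[[312,122],[309,80]])):
    w=[onz(n,cr(q,335,o),.245) for q in e];print("bar",w,(R.T@(np.mean(w,0)-p[:2])),np.degrees(np.arctan2(*(w[1]-w[0])[::-1])))
for n,o,e in(("top",155,[[285,170],[270,205],[316,193]]),("side",175,[[300,142],[292,168],[335,163]])):
    print("disc",[R.T@(onz(n,cr(q,335,o),.2)-p[:2]) for q in e])
print(np.degrees(t)); rk=onz("top",[232,277],.05);print("rack",rk)
E
```

```text
[ 0.55182636 -0.32421671 -0.25119543] [-1.4  1.2  0.5  1.7 -0.5 -1.7  2.1 -0.1 -1.7  0.7  0.4  0.5 -1.  -2.
  1.3 -0.2]
pad [ 0.4972705  -0.22441024] [-0.07765177  0.08311363]
pad [ 0.49656184 -0.22620519] [-0.07789204  0.08119886]
bar [array([ 0.48871657, -0.38430676]), array([ 0.53745107, -0.38717637])] [-0.0222339  -0.06922388] -3.3698255569640727
bar [array([ 0.49558454, -0.38394249]), array([ 0.53733582, -0.38610072])] [-0.01914246 -0.06768728] -2.9591365609086018
disc [array([-0.01949515, -0.07080742]), array([-0.0505933 , -0.06351433]), array([-0.03308481, -0.09763763])]
disc [array([-0.01570176, -0.06830662]), array([-0.04303877, -0.06688528]), array([-0.02846294, -0.09523341])]
-14.392437793020857
rack [0.41966119 0.09279847]
```

Cabinet at (0.552, -0.324) with yaw -14.4°. The pad comes out at local (-0.078, 0.082), as expected. The handle axis is at (0.515, -0.385), and the bar lies at -3°, about 11° into its travel. I'll move above the handle.

>>> apply_moves:
  grip: [0, 0, 0, 0, 0, 0, 0, 0, 0, 0, 0, 0]
  offset:
    - [0, 0, 50]
    - [0, 0, 100]
    - [15, -46, 110]
    - [30, -92, 110]
    - [45, -138, 110]
    - [60, -184, 110]
    - [75, -230, 110]
    - [90, -276, 110]
    - [105, -322, 110]
    - [120, -368, 110]
    - [135, -414, 110]
    - [150, -460, 110]
  angular:
    - [0, 0, 0]
    - [0, 0, 0]
    - [0, 0, 5]
    - [0, 0, 10]
    - [0, 0, 15]
    - [0, 0, 20]
    - [0, 0, 23.4]
    - [0, 0, 23.4]
    - [0, 0, 23.4]
    - [0, 0, 23.4]
    - [0, 0, 23.4]
    - [0, 0, 23.4]

```text
time: 1.3
eef_pos: [0.3848, 0.0075, 0.3413]
eef_rot: [[-0.998, 0.056, 0.0], [0.056, 0.998, 0.0], [-0.0, 0.0, -1.0]]
contact_force: [1.2, 1.2, -0.4]
width: 0.0854
grip_force: 0.0
```

>>> apply_moves:
  grip: [0, 0, 0, 0, 0, 0, 0, 0, 0, 0, 0, 0]
  offset:
    - [15, -46, 0]
    - [30, -92, 0]
    - [45, -138, 0]
    - [60, -184, 0]
    - [75, -230, 0]
    - [90, -276, 0]
    - [105, -322, 0]
    - [120, -368, 0]
    - [130, -395, 0]
    - [130, -395, 0]
    - [130, -395, 0]
    - [130, -395, 0]
  angular:
    - [0, 0, 0]
    - [0, 0, 0]
    - [0, 0, 0]
    - [0, 0, 0]
    - [0, 0, 0]
    - [0, 0, 0]
    - [0, 0, 0]
    - [0, 0, 0]
    - [0, 0, 0]
    - [0, 0, 0]
    - [0, 0, 0]
    - [0, 0, 0]

```text
time: 2.5
eef_pos: [0.5147, -0.3847, 0.3416]
eef_rot: [[-0.998, 0.055, 0.0], [0.055, 0.998, 0.0], [-0.0, 0.0, -1.0]]
contact_force: [-0.4, 0.0, 0.1]
width: 0.0857
grip_force: 0.0
```

>>> apply_moves:
  grip: [0, 0, 0, 0, 0, 0, 255, 255, 255, 255, 255, 255]
  offset:
    - [0, 0, -40]
    - [0, 0, -80]
    - [0, 0, -110]
    - [0, 0, -126]
    - [0, 0, -126]
    - [0, 0, -126]
    - [0, 0, -126]
    - [0, 0, -126]
    - [0, 0, -126]
    - [0, 0, -126]
    - [0, 0, -126]
    - [0, 0, -126]
  angular:
    - [0, 0, 0]
    - [0, 0, 0]
    - [0, 0, 0]
    - [0, 0, 0]
    - [0, 0, 0]
    - [0, 0, 0]
    - [0, 0, 0]
    - [0, 0, 0]
    - [0, 0, 0]
    - [0, 0, 0]
    - [0, 0, 0]
    - [0, 0, 0]
  newtons: 30

```text
time: 3.7
eef_pos: [0.5154, -0.3858, 0.2168]
eef_rot: [[-0.998, 0.055, 0.002], [0.055, 0.998, -0.002], [-0.002, -0.002, -1.0]]
contact_force: [-0.2, 1.6, 12.5]
width: 0.0138
grip_force: 35.4
```

>>> apply_moves:
  grip: [255, 255, 255, 255, 255, 255, 255, 255, 255, 255, 255, 255]
  offset:
    - [0, 0, 1]
    - [0, 0, 1]
    - [0, 0, 1]
    - [0, 0, 1]
    - [0, 0, 1]
    - [0, 0, 1]
    - [0, 0, 1]
    - [0, 0, 1]
    - [0, 0, 1]
    - [0, 0, 1]
    - [0, 0, 1]
    - [0, 0, 1]
  angular:
    - [0, 0, 4]
    - [0, 0, 8]
    - [0, 0, 12]
    - [0, 0, 16]
    - [0, 0, 20]
    - [0, 0, 24]
    - [0, 0, 28]
    - [0, 0, 32]
    - [0, 0, 36]
    - [0, 0, 40]
    - [0, 0, 43]
    - [0, 0, 43]

```text
time: 4.9
eef_pos: [0.5154, -0.386, 0.2169]
eef_rot: [[-0.768, -0.641, 0.002], [-0.641, 0.768, -0.001], [-0.0, -0.002, -1.0]]
contact_force: [3.8, -3.4, 3.4]
width: 0.0132
grip_force: 32.6
```

```bash
python3 -c "
from h import *
o=robot.get_obs();print(o['wrist_torque'],o['contact_force'],o['eef_pos'],o['joint_pos'],np.degrees(np.arctan2(o['eef_rot'][1,1],o['eef_rot'][0,1])))"
```

```text
[-0.42044904 -0.6605379   0.04742704] [ 3.83733308 -3.40085677  3.42378893] [ 0.51542868 -0.38597799  0.21688323] [-7.69284191e-01  4.75918305e-01  2.46245407e-01  1.33916452e+00
  1.86086793e-04 -1.46512492e+00] 129.8687258407702
```

>>> apply_moves:
  grip: [255, 255, 255, 255, 255, 255]
  offset:
    - [0, 0, 0]
    - [0, 0, 0]
    - [0, 0, 0]
    - [0, 0, 0]
    - [0, 0, 0]
    - [0, 0, 0]
  angular:
    - [0, 0, 2]
    - [0, 0, 4]
    - [0, 0, 6]
    - [0, 0, 8]
    - [0, 0, 9]
    - [0, 0, 9]

```text
time: 5.5
eef_pos: [0.5155, -0.386, 0.2169]
eef_rot: [[-0.66, -0.751, 0.002], [-0.751, 0.66, -0.001], [-0.0, -0.002, -1.0]]
contact_force: [4.9, -2.2, 5.4]
width: 0.0136
grip_force: 55.1
```

```bash
python3 -c "
from h import *
o=robot.get_obs();print(o['wrist_torque'],o['contact_force'],o['eef_pos'],o['joint_pos'],np.degrees(np.arctan2(o['eef_rot'][1,1],o['eef_rot'][0,1])))"
```

```text
[-0.41936381 -0.95394107 -1.20039028] [ 4.8867853  -2.17861313  5.42545734] [ 0.51546319 -0.38597757  0.21689893] [-7.69331264e-01  4.75886344e-01  2.46232570e-01  1.33909759e+00
  3.76548006e-04 -1.61951249e+00] 138.71180156262122
```

The handle is at the stop: -1.2 N·m of reaction torque at about 137°, against 135.8° expected. Next I release, lift, and yaw the tool square to the hatch.

>>> apply_moves:
  grip: [0, 0, 0, 0, 0, 0, 0, 0, 0, 0, 0, 0]
  offset:
    - [0, 0, 0]
    - [0, 0, 0]
    - [0, 0, 0]
    - [0, 0, 0]
    - [0, 0, 0]
    - [0, 0, 0]
    - [0, 0, 30]
    - [0, 0, 80]
    - [0, 0, 120]
    - [0, 50, 120]
    - [0, 100, 120]
    - [-50, 120, 120]
  angular:
    - [0, 0, -1]
    - [0, 0, -1]
    - [0, 0, -1]
    - [0, 0, -1]
    - [0, 0, -1]
    - [0, 0, -1]
    - [0, 0, -1]
    - [0, 0, -1]
    - [0, 0, -8]
    - [0, 0, -16]
    - [0, 0, -24]
    - [0, 0, -32]

```text
time: 6.7
eef_pos: [0.4707, -0.2638, 0.3355]
eef_rot: [[-0.958, -0.288, 0.001], [-0.288, 0.958, 0.001], [-0.001, 0.001, -1.0]]
contact_force: [0.0, -2.7, 0.9]
width: 0.0852
grip_force: 0.0
```

>>> apply_moves:
  grip: [255, 255, 255, 255, 255, 255, 255, 255]
  offset:
    - [-50, 20, 0]
    - [-90, 45, 0]
    - [-120, 70, 0]
    - [-120, 70, 0]
    - [-120, 70, 0]
    - [-120, 70, 0]
    - [-120, 70, 0]
    - [-120, 70, 0]
  angular:
    - [0, 0, -8]
    - [0, 0, -16]
    - [0, 0, -24]
    - [0, 0, -31.2]
    - [0, 0, -31.2]
    - [0, 0, -31.2]
    - [0, 0, -31.2]
    - [0, 0, -31.2]

```text
time: 7.5
eef_pos: [0.3488, -0.1972, 0.336]
eef_rot: [[-0.969, 0.246, -0.001], [0.246, 0.969, 0.0], [0.001, 0.0, -1.0]]
contact_force: [-1.3, -1.0, 0.8]
width: -0.0001
grip_force: 0.0
```

```bash
python3 - <<'E'
from h import *
o=robot.get_obs();print(o['eef_pos'],o['joint_pos'],np.degrees(np.arctan2(o['eef_rot'][1,1],o['eef_rot'][0,1])))
a=robot.get_image("top")[130:310,280:490];b=robot.get_image("side")[150:330,300:510]
cv2.imwrite("pics/c1.png",cv2.resize(np.hstack([b,a]),(798,342),interpolation=2))
E
```

```text
[ 0.34884117 -0.19724781  0.33596877] [-7.18634369e-01  3.46147233e-02 -4.80057828e-02  1.48891369e+00
 -2.57550561e-05 -4.69579378e-01] 75.73019474769399
```

View pics/c1.png

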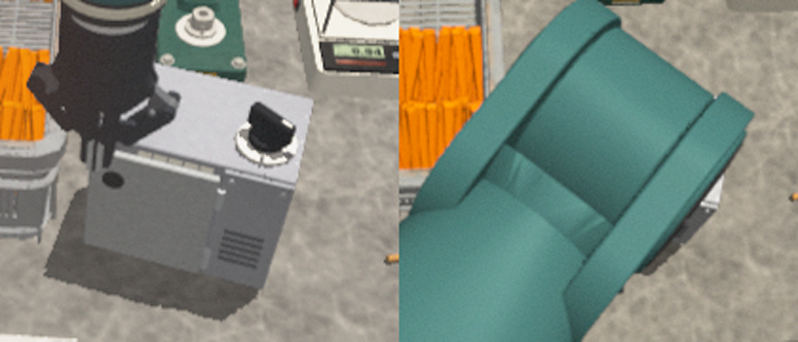

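The side picture shows the handle's white end at the double mark, near (265,135): off. The pad is at (113,180), with the hatch still shut. Next I tilt and move to the pre-push point.

>>> apply_moves:
  grip: [255, 255, 255, 255, 255, 255, 255, 255]
  offset:
    - [0, 0, -40]
    - [20, -4, -80]
    - [40, -8, -120]
    - [60, -12, -160]
    - [80, -16, -191]
    - [100, -16, -191]
    - [100, -16, -191]
    - [100, -16, -191]
  angular:
    - [-1.9, -7.3, 0]
    - [-3.8, -14.5, 0]
    - [-5.6, -21.8, 0]
    - [-7.5, -29.1, 0]
    - [-7.5, -29.1, 0]
    - [-7.5, -29.1, 0]
    - [-7.5, -29.1, 0]
    - [-7.5, -29.1, 0]

```text
time: 8.4
eef_pos: [0.4481, -0.2122, 0.1443]
eef_rot: [[-0.84, 0.247, 0.483], [0.214, 0.969, -0.123], [-0.498, 0.0, -0.867]]
contact_force: [-0.1, -0.3, 0.1]
width: -0.0001
grip_force: 0.0
```

```bash
python3 - <<'E'
from h import *
o=robot.get_obs();print(o['eef_pos'],o['joint_pos'],o['contact_force'])
b=robot.get_image("side")[150:330,300:510]
cv2.imwrite("pics/c2.png",cv2.resize(b,(630,540),interpolation=2))
E
```

```text
[ 0.4480792  -0.21222874  0.14426559] [-0.74817812 -0.02166813 -0.80435255  0.32082917  0.24078445 -0.44083255] [-0.12063705 -0.28780556  0.12496499]
```

View pics/c2.png

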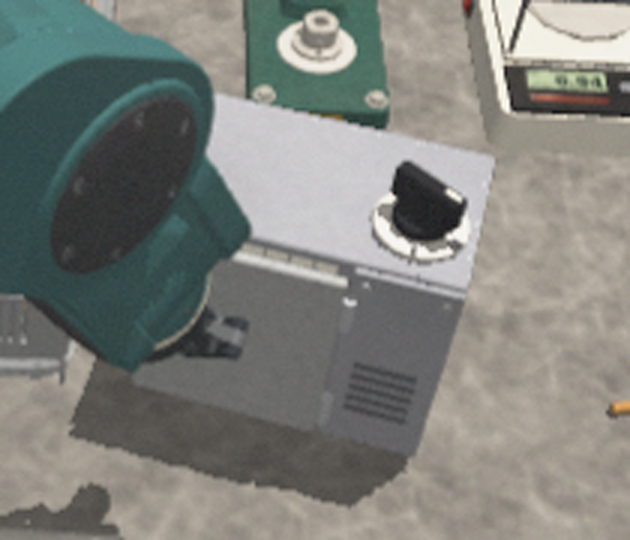

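```bash
python3 - <<'E'
from h import *
o=robot.get_obs();P=o['eef_pos'];z=o['eef_rot'][:,2]
for d in(0,.02,.05,.075,.12):
    print(d,(proj("side",P-z*d)-[300,150])*3)
print((proj("side",[.497,-.2255,.15])-[300,150])*3)
b=robot.get_image("side")[130:330,270:470]
for d in(0,.05): cv2.circle(b,tuple((proj("side",P-z*d)[0]-[270,130]).astype(int)),2,(0,0,255),1)
cv2.imwrite("pics/c3.png",cv2.resize(b,(600,600),interpolation=2))
E
```

```text
0 [[160.46700783 341.09450976]]
0.02 [[158.22335137 335.71358528]]
0.05 [[154.69891501 327.26087096]]
0.075 [[151.60560147 319.84200847]]
0.12 [[145.64337104 305.54215702]]
[[180.04760171 284.32993846]]
```

View pics/c3.png

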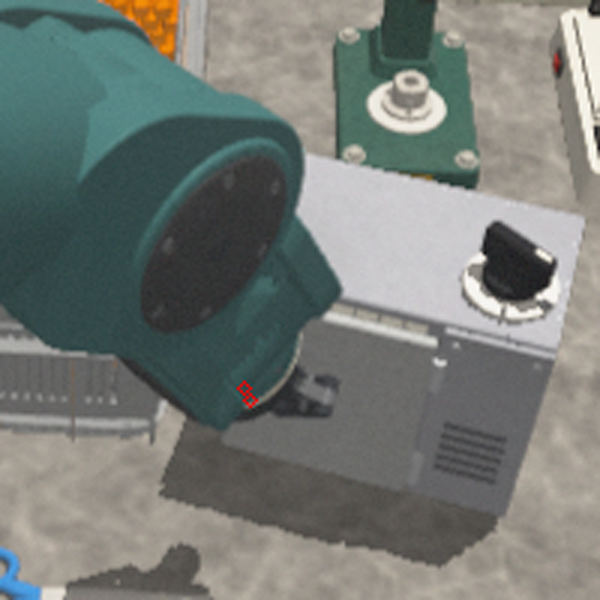

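>>> apply_moves:
  grip: [255, 255, 255, 255, 255]
  offset:
    - [14.5, -3.7, 1]
    - [24.2, -6.2, 1]
    - [31, -8, 1]
    - [33, -8.5, 1]
    - [33, -8.5, 1]
  angular:
    - [0, 0, 0]
    - [0, 0, 0]
    - [0, 0, 0]
    - [0, 0, 0]
    - [0, 0, 0]

```text
time: 9.0
eef_pos: [0.4816, -0.2213, 0.1462]
eef_rot: [[-0.839, 0.248, 0.485], [0.214, 0.969, -0.125], [-0.5, -0.001, -0.866]]
contact_force: [-0.1, -0.6, -0.8]
width: -0.0001
grip_force: 0.0
```

>>> apply_moves:
  grip: [255, 255, 255, 255]
  offset:
    - [2, -0.5, 0]
    - [4, -1, 0]
    - [5, -1.3, 0]
    - [5, -1.3, 0]
  angular:
    - [0, 0, 0]
    - [0, 0, 0]
    - [0, 0, 0]
    - [0, 0, 0]

```text
time: 9.4
eef_pos: [0.4865, -0.2227, 0.1463]
eef_rot: [[-0.839, 0.248, 0.485], [0.215, 0.969, -0.125], [-0.501, -0.001, -0.866]]
contact_force: [-0.4, 0.2, 0.0]
width: -0.0002
grip_force: 0.0
```

>>> apply_moves:
  grip: [255, 255, 255, 255]
  offset:
    - [2, -0.5, 0]
    - [3.9, -1, 0]
    - [4.9, -1.2, 0]
    - [4.9, -1.2, 0]
  angular:
    - [0, 0, 0]
    - [0, 0, 0]
    - [0, 0, 0]
    - [0, 0, 0]

```text
time: 9.8
eef_pos: [0.4902, -0.2234, 0.1458]
eef_rot: [[-0.839, 0.249, 0.483], [0.216, 0.968, -0.125], [-0.499, -0.001, -0.867]]
contact_force: [-16.1, 4.0, 11.6]
width: 0.0003
grip_force: 8.6
```

>>> apply_moves:
  grip: [255, 255, 255]
  offset:
    - [1.5, -0.4, 0]
    - [2.9, -0.7, 0]
    - [2.9, -0.7, 0]
  angular:
    - [0, 0, 0]
    - [0, 0, 0]
    - [0, 0, 0]

```text
time: 10.1
eef_pos: [0.4921, -0.2237, 0.1456]
eef_rot: [[-0.84, 0.25, 0.482], [0.216, 0.968, -0.125], [-0.498, -0.001, -0.867]]
contact_force: [-30.5, 8.6, 22.9]
width: -0.0002
grip_force: 15.3
```

Contact and a firm reaction now, so probably at the stop. I'll retreat and look.

>>> apply_moves:
  grip: [255, 255, 255, 255, 255, 255]
  offset:
    - [-48, 12, 0]
    - [-80, 30, 30]
    - [-95, 60, 70]
    - [-110, 90, 110]
    - [-120, 130, 140]
    - [-120, 170, 140]
  angular:
    - [0, 0, 0]
    - [0, 0, 0]
    - [0, 0, 0]
    - [0, 0, 0]
    - [0, 0, 0]
    - [0, 0, 0]

```text
time: 10.7
eef_pos: [0.3749, -0.0634, 0.2899]
eef_rot: [[-0.835, 0.251, 0.489], [0.215, 0.968, -0.128], [-0.506, -0.002, -0.863]]
contact_force: [0.7, -0.3, -0.5]
width: -0.0001
grip_force: 0.0
```

```bash
python3 - <<'E'
from h import *
o=robot.get_obs();print(o['eef_pos'],o['joint_pos'],o['contact_force'])
a=robot.get_image("top")[130:310,280:490];b=robot.get_image("side")[150:330,300:510]
cv2.imwrite("pics/c4.png",cv2.resize(np.hstack([b,a]),(798,342),interpolation=2))
E
```

```text
[ 0.3749416  -0.06341592  0.28992735] [-0.46325074 -0.38352507 -0.63204794  0.8012322   0.10391267 -0.18269752] [ 0.71228133 -0.28130979 -0.4759158 ]
```

View pics/c4.png

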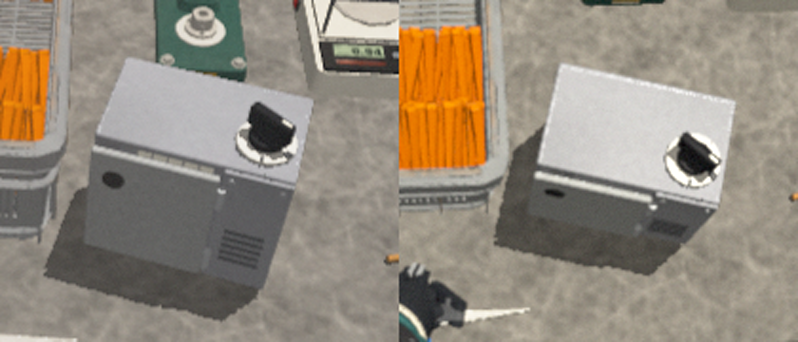

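Side and top pictures: the handle is off and the hatch is still shut, with its top edge at (90–225, 150–180) in the side half. I'll check numerically that it hasn't moved.

```bash
python3 - <<'E'
from h import *
a=cv2.cvtColor(cv2.imread("pics/side0.png"),6).astype(float);b=cv2.cvtColor(robot.get_image("side"),6).astype(float)
r=(slice(215,300),slice(340,420));d=abs(a-b)[r];print(d.mean(),d.max(),np.argwhere(d>25)[:5])
print(cv2.phaseCorrelate(a[r].copy(),b[r].copy()))
# local coordinates of pushes
t=-.2512;R=np.array([[np.cos(t),-np.sin(t)],[np.sin(t),np.cos(t)]])
for w in([.4865,-.2227],[.4902,-.2234],[.4921,-.2237]):print(R.T@(np.array(w)-[.5518,-.3242]))
E
```

```text
12.161617647058824 29.0 [[12  9]
 [20 50]
 [21 50]
 [27 63]]
((0.03697467129310894, 0.029630190362205155), 0.9902779804423105)
[-0.08848005  0.08208302]
[-0.08472217  0.08232468]
[-0.08280724  0.08250637]
```

>>> apply_moves:
  grip: [255, 255, 255, 255, 255, 255, 255, 255]
  offset:
    - [10, -40, 0]
    - [25, -80, -30]
    - [45, -120, -70]
    - [60, -150, -110]
    - [72, -158, -139]
    - [90, -162.5, -139]
    - [108, -167, -139]
    - [108, -167, -139]
  angular:
    - [0, 0, 0]
    - [0, 0, 0]
    - [0, 0, 0]
    - [0, 0, 0]
    - [0, 0, 0]
    - [0, 0, 0]
    - [0, 0, 0]
    - [0, 0, 0]

```text
time: 11.65
eef_pos: [0.4836, -0.2326, 0.1455]
eef_rot: [[-0.839, 0.25, 0.483], [0.216, 0.968, -0.125], [-0.499, -0.0, -0.867]]
contact_force: [-0.3, -0.3, -0.4]
width: 0.0002
grip_force: 0.0
```

>>> apply_moves:
  grip: [255, 255, 255, 255]
  offset:
    - [3, -0.8, 0]
    - [5, -1.2, 0]
    - [7, -1.7, 0]
    - [7, -1.7, 0]
  angular:
    - [0, 0, 0]
    - [0, 0, 0]
    - [0, 0, 0]
    - [0, 0, 0]

```text
time: 12.05
eef_pos: [0.4885, -0.2322, 0.1458]
eef_rot: [[-0.84, 0.25, 0.482], [0.216, 0.968, -0.125], [-0.498, -0.001, -0.867]]
contact_force: [-7.4, -2.2, -2.1]
width: 0.0
grip_force: 3.6
```

>>> apply_moves:
  grip: [255, 255]
  offset:
    - [2, -0.5, 1]
    - [2, -0.5, 1.5]
  angular:
    - [0, 0, 0]
    - [0, 0, 0]

```text
time: 12.25
eef_pos: [0.489, -0.2322, 0.1461]
eef_rot: [[-0.841, 0.251, 0.479], [0.217, 0.968, -0.125], [-0.495, -0.001, -0.869]]
contact_force: [-13.3, -2.9, -6.2]
width: 0.0001
grip_force: 6.2
```

>>> apply_moves:
  grip: [255, 255, 255, 255, 255]
  offset:
    - [-8, 2, 0]
    - [-8, 2, 0]
    - [-6, 9, 0]
    - [-6, 9.5, 0]
    - [-6, 9.5, 0]
  angular:
    - [0, 0, 0]
    - [0, 0, 0]
    - [0, 0, 0]
    - [0, 0, 0]
    - [0, 0, 0]

```text
time: 12.75
eef_pos: [0.4862, -0.223, 0.1483]
eef_rot: [[-0.839, 0.248, 0.485], [0.214, 0.969, -0.125], [-0.5, -0.001, -0.866]]
contact_force: [-0.1, 1.1, -0.3]
width: -0.0002
grip_force: 0.0
```

>>> apply_moves:
  grip: [255, 255, 255]
  offset:
    - [2, -0.5, 0]
    - [3, -0.7, 0]
    - [3, -0.7, 0]
  angular:
    - [0, 0, 0]
    - [0, 0, 0]
    - [0, 0, 0]

```text
time: 13.05
eef_pos: [0.4889, -0.2238, 0.1479]
eef_rot: [[-0.839, 0.248, 0.484], [0.215, 0.969, -0.124], [-0.5, -0.0, -0.866]]
contact_force: [-2.4, 3.3, 1.9]
width: 0.0002
grip_force: 1.7
```

>>> apply_moves:
  grip: [255, 255, 255]
  offset:
    - [1, -0.25, 0]
    - [2, -0.5, 0]
    - [2, -0.5, 0]
  angular:
    - [0, 0, 0]
    - [0, 0, 0]
    - [0, 0, 0]

```text
time: 13.35
eef_pos: [0.4908, -0.2242, 0.1478]
eef_rot: [[-0.839, 0.248, 0.484], [0.215, 0.969, -0.124], [-0.499, -0.0, -0.866]]
contact_force: [-4.3, 3.5, 2.9]
width: 0.0002
grip_force: 2.8
```

>>> apply_moves:
  grip: [255, 255, 255]
  offset:
    - [1, -0.25, 0]
    - [2, -0.5, 0]
    - [2, -0.5, 0]
  angular:
    - [0, 0, 0]
    - [0, 0, 0]
    - [0, 0, 0]

```text
time: 13.65
eef_pos: [0.4919, -0.2244, 0.1476]
eef_rot: [[-0.84, 0.249, 0.483], [0.215, 0.969, -0.124], [-0.498, -0.0, -0.867]]
contact_force: [-16.2, 7.2, 12.8]
width: 0.0005
grip_force: 8.7
```

>>> apply_moves:
  grip: [255, 255, 255, 255]
  offset:
    - [1, -0.25, 0]
    - [2, -0.5, 0.5]
    - [2, -0.5, 0.5]
    - [2, -0.5, 0.5]
  angular:
    - [0, 0, 0]
    - [0, 0, 0]
    - [0, 0, 0]
    - [0, 0, 0]

```text
time: 14.05
eef_pos: [0.4928, -0.2245, 0.1475]
eef_rot: [[-0.841, 0.249, 0.481], [0.216, 0.968, -0.124], [-0.497, -0.0, -0.868]]
contact_force: [-27.9, 8.6, 19.4]
width: -0.0002
grip_force: 14.5
```

>>> apply_moves:
  grip: [255, 255, 255, 255, 255, 255, 255]
  offset:
    - [-10, 2.5, 0]
    - [-20, 5, 0]
    - [-48, 12, 0]
    - [-80, 30, 30]
    - [-95, 70, 40]
    - [-95, 110, 40]
    - [-95, 150, 40]
  angular:
    - [0, 0, 0]
    - [0, 0, 0]
    - [0, 0, 0]
    - [0, 0, 0]
    - [0, 0, 0]
    - [0, 0, 0]
    - [0, 0, 0]

```text
time: 14.75
eef_pos: [0.3994, -0.0757, 0.1895]
eef_rot: [[-0.837, 0.251, 0.486], [0.216, 0.968, -0.127], [-0.502, -0.001, -0.865]]
contact_force: [1.2, -1.1, -0.5]
width: 0.0
grip_force: 0.0
```

```bash
python3 - <<'E'
from h import *
o=robot.get_obs();print(o['eef_pos'],o['contact_force'])
a=robot.get_image("top")[155:290,335:475];b=robot.get_image("side")[175:310,335:475]
cv2.imwrite("pics/c5.png",np.hstack([cv2.resize(q,(400,386),interpolation=2) for q in(b,a)]))
E
```

```text
[ 0.39938789 -0.07574     0.1894622 ] [ 1.17914624 -1.1282706  -0.48513633]
```

View pics/c5.png

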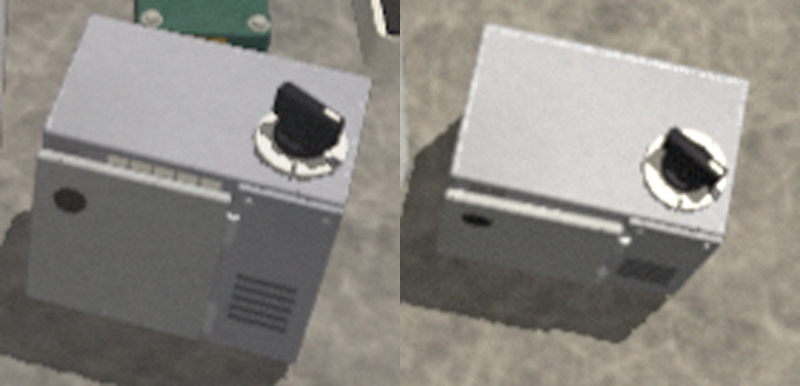

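```bash
python3 - <<'E'
from h import *
cr=lambda a,ox,oy:np.array(a)/2.857+[ox,oy]
print("axis dir yaw -14.4; off bar dir should be", -14.4+60.2)
import math
# automatic: dark pixels of bar in each view, PCA on plane z=.245 
for n,oy in(("top",155),("side",175)):
    im=robot.get_image(n); g=im.max(2); m=np.zeros_like(g)
    c=proj(n,[.515,-.386,.235])[0].astype(int); s=np.s_[c[1]-14:c[1]+14,c[0]-16:c[0]+16]
    print(n,c)
    print('\n'.join(' '.join(f'{v:3d}' for v in r) for r in g[c[1]-13:c[1]+12,c[0]-13:c[0]+15]))
for n,o,e in(("top",155,[[320,170],[272,132]]),("side",175,[[339,116],[286,86]])):
    w=[onz(n,cr(q,335,o),.245) for q in e];print(n,w,np.degrees(np.arctan2(*(w[1]-w[0])[::-1])),np.hypot(*(w[1]-w[0])))
E
```

```text
axis dir yaw -14.4; off bar dir should be 45.800000000000004
top [437 209]
218 214 215 213 215 216 213 215 212 216 216 212 214 214 215 215 213 211 213 214 213 214 210 211 208 215 214 214
216 209 209 209 214 212 218 211 217 212 214 213 215 214 214 218 212 208 214 214 210 213 215 209 210 210 214 212
217 215 216 209 214 212 213 203 215 212 213 212 214 215 212 213 213 213 211 211 212 213 216 217 216 215 216 215
218 214 215 215 213 192 173 151 181 216 224 219 219 216 217 217 213 217 213 213 217 217 215 214 213 215 214 215
214 217 217 215 203 133  77  70 116 191 250 251 249 247 238 225 218 217 209 210 216 218 215 216 217 215 213 218
215 215 211 204 162  84  55  49  65 125 246 255 255 255 254 250 241 232 217 214 216 219 218 215 217 214 216 217
216 226 241 189  91  51  58  66  63  64 116 211 255 255 255 255 255 252 239 220 217 215 213 216 216 212 213 213
225 250 255 176  61  37  52  61  62  61  57  88 169 252 255 255 255 255 255 249 224 214 212 216 215 218 216 213
248 255 241 118  30  28  39  46  58  65  63  59  68 127 212 253 255 255 255 255 232 226 218 214 211 214 212 219
255 255 185  67  
[... 4118 characters left out ...]
 34  47 114 205 186 184
 87  39  48  58  51  42  38  34  40  30  35  36  33  35  39  35  36  31  39  33  32  37  31  83 180 228 187 187
100  38  46  54  53  51  42  39  38  41  37  32  41  40  31  33  40  37  34  34  39  36  33 107 217 236 205 185
121  53  35  42  51  55  45  47  37  38  32  38  32  30  36  30  31  33  29  31  33  36  43 128 231 237 216 188
130  99  33  36  46  52  56  53  50  47  34  37  40  39  34  34  39  38  34  35  31  33  83 185 240 238 216 188
top [array([ 0.49993609, -0.40310486]), array([ 0.53158158, -0.36960468])] 46.630768570566225 0.04608360996627524
side [array([ 0.50277576, -0.40319222]), array([ 0.53004115, -0.36928948])] 51.19293503500352 0.043506290151376845
```

The hatch is still shut: its top edge runs from (40,150) to (230,200) in the side half. The bar measures 46–51° against 46° expected, so it is off. The reaction stiffened just short of the trip travel, so I'll press again harder, cancelling the vertical load and tracking the hatch with the camera.

>>> apply_moves:
  grip: [255, 255, 255, 255, 255, 255, 255, 255]
  offset:
    - [0, -40, 0]
    - [0, -80, 0]
    - [20, -120, -20]
    - [48, -137, -41]
    - [68, -142, -41]
    - [86, -147, -41]
    - [86.5, -147, -41]
    - [86.5, -147, -41]
  angular:
    - [0, 0, 0]
    - [0, 0, 0]
    - [0, 0, 0]
    - [0, 0, 0]
    - [0, 0, 0]
    - [0, 0, 0]
    - [0, 0, 0]
    - [0, 0, 0]

```text
time: 15.75
eef_pos: [0.4856, -0.224, 0.147]
eef_rot: [[-0.839, 0.25, 0.483], [0.216, 0.968, -0.125], [-0.499, -0.001, -0.867]]
contact_force: [-0.3, 0.5, -0.3]
width: -0.0003
grip_force: 0.0
```

```bash
cat >>h.py <<'E'
def shot(k):
    o=robot.get_obs();print(o['eef_pos'].round(4),o['contact_force'].round(1),o['grip_force'].round(1))
    im=robot.get_image("side");cv2.imwrite(f"pics/{k}.png",im);return cv2.cvtColor(im,6).astype(float)
def cmp(a,b):
    for P in np.linspace(.01,.07,4):
        c=proj("side",cab([.5518,-.3242,-.2512],[-.068,-.033+P,.188]))[0].astype(int)
        r=(slice(c[1]-5,c[1]+11),slice(c[0]-5,c[0]+5));w=cv2.createHanningWindow((10,16),cv2.CV_64F)
        print(P.round(3),c,np.round(cv2.phaseCorrelate(a[r].copy(),b[r].copy(),w),2) if 0 else cv2.phaseCorrelate(a[r].copy(),b[r].copy(),w))
E
python3 -c "
from h import *
a=shot('p0')"
```

```text
Traceback (most recent call last):
  File "h.py", line 15, in shot
    o=robot.get_obs();print(o['eef_pos'].round(4),o['contact_force'].round(1),o['grip_force'].round(1))
                                                                              ^^^^^^^^^^^^^^^^^^^^^
AttributeError: 'float' object has no attribute 'round'
```

>>> apply_moves:
  grip: [255, 255, 255, 255, 255]
  offset:
    - [3, -0.7, 0]
    - [5, -1.2, 0.5]
    - [7, -1.7, 1]
    - [9, -2.2, 1.5]
    - [9, -2.2, 1.5]
  angular:
    - [0, 0, 0]
    - [0, 0, 0]
    - [0, 0, 0]
    - [0, 0, 0]
    - [0, 0, 0]

```text
time: 16.25
eef_pos: [0.493, -0.2245, 0.1476]
eef_rot: [[-0.841, 0.25, 0.48], [0.217, 0.968, -0.125], [-0.496, -0.001, -0.868]]
contact_force: [-21.5, 0.7, 5.5]
width: -0.0
grip_force: 10.8
```

```bash
python3 -c "
from h import *
b=shot('p1');a=cv2.cvtColor(cv2.imread('pics/p0.png'),6).astype(float);cmp(a,b)"
```

```text
Traceback (most recent call last):
  File "h.py", line 15, in shot
    o=robot.get_obs();print(o['eef_pos'].round(4),o['contact_force'].round(1),o['grip_force'].round(1))
                                                                              ^^^^^^^^^^^^^^^^^^^^^
AttributeError: 'float' object has no attribute 'round'
```

```bash
sed -i "s/o\['grip_force'\].round(1)/o['time']/" h.py; python3 -c "
from h import *
b=shot('p1');a=cv2.cvtColor(cv2.imread('pics/side0.png'),6).astype(float);cmp(a,b)
c=proj('side',cab([.5518,-.3242,-.2512],[-.068,.017,.188]))[0].astype(int)
for k in (a,b): print(k[c[1]-8:c[1]+12,c[0]-1:c[0]+2].mean(1).round())"
```

```text
[ 0.493  -0.2245  0.1476] [-21.5   0.7   5.5] 16.25
0.01 [412 241] ((-0.08455231121591478, 0.07030998684070244), 0.9165607754575585)
0.03 [402 239] ((-0.6151086621278443, -0.3832077673731735), 0.7774625248297778)
0.05 [393 236] ((0.0386028610982887, -0.54990514956671), 1.0393031282747223)
0.07 [383 234] ((0.2806829942920972, -0.7646877834821613), 1.1803050417097114)
[169. 168. 157. 123.  94.  94. 119. 133. 132. 154. 178. 166. 129.  94.
  86.  87.  89.  89.  87.  90.]
[213. 212. 196. 156. 118. 119. 151. 164. 190. 218. 214. 177. 128. 110.
 111. 113. 110. 112. 110. 111.]
```

The camera edge profile puts the hatch about 2.5 mm in at r = 50 mm, which is the -0.05 stop, yet the catch did not free. The isolator may be just short of its stop, so I'll go back and turn it firmly.

>>> apply_moves:
  grip: [255, 255, 255, 255, 0, 0, 0, 0, 0, 0]
  offset:
    - [-30, 8, 0]
    - [-48, 12, 40]
    - [-48, 12, 90]
    - [-48, 0, 140]
    - [-40, -20, 190]
    - [-20, -60, 190]
    - [0, -100, 190]
    - [20, -140, 190]
    - [22, -161, 190]
    - [22, -161, 190]
  angular:
    - [0, 0, 0]
    - [1.9, 7.3, 0]
    - [3.8, 14.5, 0]
    - [5.6, 21.8, 0]
    - [7.5, 29.1, 0]
    - [7.5, 29.1, 0]
    - [7.5, 29.1, 0]
    - [7.5, 29.1, 0]
    - [7.5, 29.1, 0]
    - [7.5, 29.1, 0]

```text
time: 17.3
eef_pos: [0.5187, -0.3893, 0.3391]
eef_rot: [[-0.969, 0.249, 0.0], [0.249, 0.969, -0.001], [-0.001, -0.0, -1.0]]
contact_force: [-1.1, 0.0, -0.7]
width: 0.0848
grip_force: 0.0
```

>>> apply_moves:
  grip: [0, 0, 0, 0, 0, 0, 0, 0, 0, 0]
  offset:
    - [0, 0, 0]
    - [0, 0, 0]
    - [0, 0, 0]
    - [0, 0, 0]
    - [0, 0, 0]
    - [0, 0, 0]
    - [0, 0, 0]
    - [0, 0, 0]
    - [0, 0, 0]
    - [0, 0, 0]
  angular:
    - [0, 0, 8]
    - [0, 0, 16]
    - [0, 0, 24]
    - [0, 0, 32]
    - [0, 0, 40]
    - [0, 0, 48]
    - [0, 0, 56]
    - [0, 0, 60]
    - [0, 0, 60]
    - [0, 0, 60]

```text
time: 18.3
eef_pos: [0.5176, -0.3863, 0.3393]
eef_rot: [[-0.701, -0.713, 0.0], [-0.713, 0.701, -0.001], [0.001, -0.001, -1.0]]
contact_force: [-0.8, -0.7, 0.5]
width: 0.0856
grip_force: 0.0
```

```bash
python3 - <<'E'
from h import *
o=robot.get_obs();print(o['time'],o['eef_pos'],o['eef_rot'].round(4),np.degrees(np.arctan2(o['eef_rot'][1,1],o['eef_rot'][0,1])))
E
```

```text
18.3 [ 0.51763692 -0.38632083  0.33931211] [[-7.008e-01 -7.134e-01  2.000e-04]
 [-7.134e-01  7.008e-01 -1.200e-03]
 [ 7.000e-04 -9.000e-04 -1.000e+00]] 135.50925545831848
```

>>> apply_moves:
  grip: [0, 0, 0, 0, 255, 255, 255, 255, 255, 255]
  offset:
    - [-2, 0, -45]
    - [-2, 0, -90]
    - [-2, 0, -122]
    - [-2, 0, -122]
    - [-2, 0, -122]
    - [-2, 0, -122]
    - [-2, 0, -122]
    - [-2, 0, -122]
    - [-2, 0, -122]
    - [-2, 0, -122]
  angular:
    - [0, 0, 0]
    - [0, 0, 0]
    - [0, 0, 0]
    - [0, 0, 0]
    - [0, 0, 0]
    - [0, 0, 0]
    - [0, 0, 0]
    - [0, 0, 0]
    - [0, 0, 0]
    - [0, 0, 0]
  newtons: 40

```text
time: 19.3
eef_pos: [0.5153, -0.3862, 0.2177]
eef_rot: [[-0.699, -0.715, -0.0], [-0.715, 0.699, -0.001], [0.001, -0.0, -1.0]]
contact_force: [-2.3, 2.3, 7.1]
width: 0.013
grip_force: 41.5
```

```bash
python3 -c "
from h import *
o=robot.get_obs();print(o['wrist_torque'],np.degrees(np.arctan2(o['eef_rot'][1,1],o['eef_rot'][0,1])))"
```

```text
[ 0.48384918  0.57735375 -0.27853596] 135.616194607707
```

>>> apply_moves:
  grip: [255, 255, 255, 255]
  offset:
    - [0, 0, 0]
    - [0, 0, 0]
    - [0, 0, 0]
    - [0, 0, 0]
  angular:
    - [0, 0, 2]
    - [0, 0, 3]
    - [0, 0, 3]
    - [0, 0, 3]

```text
time: 19.7
eef_pos: [0.5154, -0.3862, 0.2178]
eef_rot: [[-0.662, -0.749, -0.0], [-0.749, 0.662, -0.001], [0.001, -0.001, -1.0]]
contact_force: [-1.4, 2.3, 6.7]
width: 0.0135
grip_force: 57.8
```

```bash
python3 -c "
from h import *
o=robot.get_obs();print(o['wrist_torque'],np.degrees(np.arctan2(o['eef_rot'][1,1],o['eef_rot'][0,1])))"
```

```text
[ 0.58424526  0.3504047  -1.37797531] 138.54614665153414
```

>>> apply_moves:
  grip: [255, 255, 255, 255]
  offset:
    - [0, 0, 0]
    - [0, 0, 0]
    - [0, 0, 0]
    - [0, 0, 0]
  angular:
    - [0, 0, 1]
    - [0, 0, 2]
    - [0, 0, 3]
    - [0, 0, 3]

```text
time: 20.1
eef_pos: [0.5154, -0.3862, 0.2179]
eef_rot: [[-0.622, -0.783, 0.0], [-0.783, 0.622, -0.001], [0.001, -0.001, -1.0]]
contact_force: [-1.8, 2.9, 7.0]
width: 0.013
grip_force: 83.0
```

```bash
python3 -c "
from h import *
o=robot.get_obs();print(o['wrist_torque'],np.degrees(np.arctan2(o['eef_rot'][1,1],o['eef_rot'][0,1])))"
```

```text
[ 0.69265096  0.3211473  -2.34520532] 141.52334102747616
```

Torque against angle extrapolates to the stop at a tool angle of about 135°. My first release, still wound up, may have kicked the handle back. This time I relax to 135.1° before letting go.

>>> apply_moves:
  grip: [255, 255, 255, 255, 255, 0, 0, 0, 0, 0, 0]
  offset:
    - [0, 0, 0]
    - [0, 0, 0]
    - [0, 0, 0]
    - [0, 0, 0]
    - [0, 0, 0]
    - [0, 0, 0]
    - [0, 0, 0]
    - [0, 0, 0]
    - [0, 0, 0]
    - [0, 0, 50]
    - [0, 0, 100]
  angular:
    - [0, 0, -2]
    - [0, 0, -4]
    - [0, 0, -6]
    - [0, 0, -6.4]
    - [0, 0, -6.4]
    - [0, 0, -6.4]
    - [0, 0, -6.4]
    - [0, 0, -6.4]
    - [0, 0, -6.4]
    - [0, 0, -6.4]
    - [0, 0, -6.4]
  newtons: 20

```text
time: 21.2
eef_pos: [0.5146, -0.3855, 0.3173]
eef_rot: [[-0.704, -0.71, -0.003], [-0.71, 0.704, 0.002], [0.001, 0.003, -1.0]]
contact_force: [0.7, -1.8, 1.0]
width: 0.0853
grip_force: 0.0
```

>>> apply_moves:
  grip: [255, 255, 255, 255, 255, 255, 255, 255, 255, 255, 255, 255]
  offset:
    - [0, 0, 25]
    - [0, 50, 25]
    - [-20, 95, 25]
    - [-70, 125, 25]
    - [-110, 150, 25]
    - [-150, 180, 25]
    - [-150, 185, 25]
    - [-150, 185, 25]
    - [-150, 185, 25]
    - [-150, 185, 25]
    - [-150, 185, 25]
    - [-150, 185, 25]
  angular:
    - [0, 0, 0]
    - [0, 0, -8]
    - [0, 0, -16]
    - [0, 0, -24]
    - [0, 0, -32]
    - [0, 0, -40]
    - [0, 0, -48]
    - [0, 0, -56]
    - [0, 0, -60.4]
    - [0, 0, -60.4]
    - [0, 0, -60.4]
    - [0, 0, -60.4]

```text
time: 22.4
eef_pos: [0.3655, -0.2014, 0.3419]
eef_rot: [[-0.966, 0.26, -0.001], [0.26, 0.966, 0.0], [0.001, 0.0, -1.0]]
contact_force: [-0.7, -0.1, -0.2]
width: -0.0001
grip_force: 0.0
```

```bash
python3 - <<'E'
from h import *
cr=lambda a,ox,oy:np.array(a)/2.857+[ox,oy]
a=cv2.cvtColor(cv2.imread("pics/c5.png"),6)[:, :400].astype(float)
b=cv2.cvtColor(cv2.resize(robot.get_image("side")[175:310,335:475],(400,386),interpolation=2),6).astype(float)
d=abs(a-b*a.mean()/b.mean())[70:190,240:360];print("handle change vs c5",d.mean(),d.max(),(d>60).sum())
o=robot.get_obs();print(o['time'],o['eef_pos'],np.degrees(np.arctan2(o['eef_rot'][1,1],o['eef_rot'][0,1])))
E
```

```text
handle change vs c5 14.499254847108213 27.043201906559915 0
22.45 [ 0.36546824 -0.20136371  0.34192478] 74.92130245411508
```

```bash
python3 - <<'E'
from h import *
from scipy.optimize import least_squares
from scipy.ndimage import map_coordinates
a=cv2.cvtColor(cv2.imread('pics/side0.png'),6).astype(float);b=cv2.cvtColor(cv2.imread('pics/p1.png'),6).astype(float)
pose=[.5518,-.3242,-.2512]
for r in np.arange(-.02,.1,.01):
    P=cab(pose,[-.07,-.033+r,.188]);c=proj("side",P)[0];d=proj("side",P+[[.0009686,-.0002487,0]])[0]-c
    y,x=np.mgrid[-4:9,-3:4];y=y+round(c[1]);x=x+round(c[0])
    A=lambda s:map_coordinates(a,[y-s*d[1],x-s*d[0]],order=3)
    f=lambda q:(q[1]*A(q[0])+q[2]-b[y,x]).ravel()
    R=min((least_squares(f,[s,1.2,0]) for s in(-1,1,3,5)),key=lambda k:k.cost)
    print(r.round(3),"mm",R.x.round(2),"rms",np.sqrt(2*R.cost/y.size).round(1), d.round(2))
E
```

```text
-0.02 mm [0.03 1.25 2.19] rms 2.4 [ 0.09 -0.35]
-0.01 mm [-0.    1.26  1.63] rms 2.2 [ 0.09 -0.35]
0.0 mm [0.11 1.23 3.76] rms 4.0 [ 0.09 -0.35]
0.01 mm [0.4  1.25 2.1 ] rms 4.7 [ 0.09 -0.35]
0.02 mm [ 0.73  1.27 -0.92] rms 4.9 [ 0.1  -0.35]
0.03 mm [ 1.04  1.26 -0.38] rms 5.7 [ 0.1  -0.35]
0.04 mm [ 1.53  1.25 -0.78] rms 5.9 [ 0.1  -0.34]
0.05 mm [ 1.82  1.27 -2.54] rms 7.9 [ 0.1  -0.34]
0.06 mm [ 3.26  1.24 -7.06] rms 18.3 [ 0.11 -0.34]
0.07 mm [  3.9    1.29 -16.44] rms 20.8 [ 0.11 -0.34]
0.08 mm [ 3.98  1.2  -1.75] rms 20.3 [ 0.11 -0.34]
0.09 mm [4.88 0.82 2.92] rms 32.5 [ 0.11 -0.34]
```

>>> apply_moves:
  grip: [255, 255, 255, 255, 255, 255, 255, 255, 255]
  offset:
    - [0, 0, -40]
    - [20, -4, -80]
    - [40, -8, -120]
    - [60, -12, -160]
    - [84, -12, -196]
    - [100, -16, -196]
    - [118, -21, -196]
    - [118, -21, -196]
    - [118, -21, -196]
  angular:
    - [-1.9, -7.3, 0]
    - [-3.8, -14.5, 0]
    - [-5.8, -21.8, 0]
    - [-7.8, -29.0, 0]
    - [-7.8, -29.0, 0]
    - [-7.8, -29.0, 0]
    - [-7.8, -29.0, 0]
    - [-7.8, -29.0, 0]
    - [-7.8, -29.0, 0]

```text
time: 23.35
eef_pos: [0.4828, -0.2219, 0.1455]
eef_rot: [[-0.837, 0.26, 0.481], [0.226, 0.966, -0.129], [-0.498, 0.001, -0.867]]
contact_force: [-1.8, 0.8, -1.3]
width: -0.0002
grip_force: 1.3
```

```bash
cat >>h.py <<'E'
def ang(b,a):
    from scipy.optimize import least_squares
    from scipy.ndimage import map_coordinates
    out=[]
    for r in(.02,.03,.04,.05):
        P=cab([.5518,-.3242,-.2512],[-.07,-.033+r,.188]);c=proj("side",P)[0];d=proj("side",P+[[.0009686,-.0002487,0]])[0]-c
        y,x=np.mgrid[0:8,-3:4];y=y+round(c[1]);x=x+round(c[0])
        f=lambda q:(q[1]*map_coordinates(a,[y-q[0]*d[1],x-q[0]*d[0]],order=3)+q[2]-b[y,x]).ravel()
        R=least_squares(f,[.5,1.,0]);out.append(R.x[0]/1000/r)
    return np.round(out,4)
E
python3 -c "
from h import *
g=lambda n:cv2.cvtColor(cv2.imread('pics/%s.png'%n),6).astype(float)
print(ang(g('p1'),g('side0')))
b=shot('q0');print(ang(b,g('side0')),ang(g('p1'),b))"
```

```text
[0.039  0.037  0.0413 0.0407]
[ 0.4828 -0.2219  0.1455] [-1.8  0.8 -1.3] 23.35
[-0.0384 -0.041  -0.0445 -0.0454] [0.0784 0.0787 0.0835 0.0837]
```

>>> apply_moves:
  grip: [255, 255, 255, 255]
  offset:
    - [2, -0.5, 0]
    - [4, -1, 0]
    - [5, -1.3, 0]
    - [5, -1.3, 0]
  angular:
    - [0, 0, 0]
    - [0, 0, 0]
    - [0, 0, 0]
    - [0, 0, 0]

```text
time: 23.8
eef_pos: [0.4881, -0.2234, 0.1464]
eef_rot: [[-0.836, 0.261, 0.483], [0.227, 0.965, -0.13], [-0.5, 0.001, -0.866]]
contact_force: [-3.4, 3.8, -1.8]
width: 0.0001
grip_force: 2.1
```

```bash
python3 -c "
from h import *
g=lambda n:cv2.cvtColor(cv2.imread('pics/%s.png'%n),6).astype(float)
print(ang(shot('q1'),g('q0')))"
```

```text
[ 0.4881 -0.2234  0.1464] [-3.4  3.8 -1.8] 23.8
[0.0457 0.0445 0.0463 0.0477]
```

>>> apply_moves:
  grip: [255, 255, 255, 255]
  offset:
    - [2, -0.5, 0.5]
    - [4, -1, 1]
    - [5, -1.3, 1.2]
    - [5, -1.3, 1.2]
  angular:
    - [0, 0, 0]
    - [0, 0, 0]
    - [0, 0, 0]
    - [0, 0, 0]

```text
time: 24.25
eef_pos: [0.4926, -0.2246, 0.147]
eef_rot: [[-0.837, 0.262, 0.481], [0.227, 0.965, -0.13], [-0.498, 0.001, -0.867]]
contact_force: [-8.6, 4.2, 0.1]
width: -0.0
grip_force: 4.3
```

```bash
python3 -c "
from h import *
g=lambda n:cv2.cvtColor(cv2.imread('pics/%s.png'%n),6).astype(float)
print(ang(shot('q2'),g('q0')))"
```

```text
[ 0.4926 -0.2246  0.147 ] [-8.6  4.2  0.1] 24.25
[0.0783 0.0777 0.0815 0.083 ]
```

The hatch had in fact been freed by the previous press: at this approach it already stood at +0.043 under light contact. I'll withdraw and look.

>>> apply_moves:
  grip: [255, 255, 255, 255, 255, 255, 255, 255, 255, 255, 255]
  offset:
    - [-40, 10, 0]
    - [-80, 20, 10]
    - [-90, 30, 50]
    - [-100, 60, 90]
    - [-100, 100, 130]
    - [-100, 145, 150]
    - [-100, 180, 150]
    - [-100, 180, 150]
    - [-100, 180, 150]
    - [-100, 180, 150]
    - [-100, 180, 150]
  angular:
    - [0, 0, 0]
    - [0, 0, 0]
    - [0, 0, 0]
    - [0, 0, 0]
    - [1.9, 7.3, 0]
    - [3.8, 14.5, 0]
    - [5.8, 21.8, 0]
    - [7.8, 29, 0]
    - [7.8, 29, 0]
    - [7.8, 29, 0]
    - [7.8, 29, 0]

```text
time: 25.4
eef_pos: [0.3933, -0.0455, 0.2973]
eef_rot: [[-0.965, 0.262, 0.002], [0.262, 0.965, -0.001], [-0.002, 0.0, -1.0]]
contact_force: [0.4, -0.1, 1.6]
width: 0.0004
grip_force: 0.0
```

```bash
python3 - <<'E'
from h import *
o=robot.get_obs();print(o['time'],o['eef_pos'],o['joint_pos'])
a=robot.get_image("top")[130:310,280:490];b=robot.get_image("side")[150:330,300:510]
cv2.imwrite("pics/c6.png",cv2.resize(np.hstack([b,a]),(798,342),interpolation=2))
E
```

```text
25.4 [ 0.39329744 -0.04549896  0.29731679] [-3.21818874e-01  2.40299017e-02 -1.62703377e-01  1.38208522e+00
  1.18888936e-04 -5.63181113e-02]
```

View pics/c6.png

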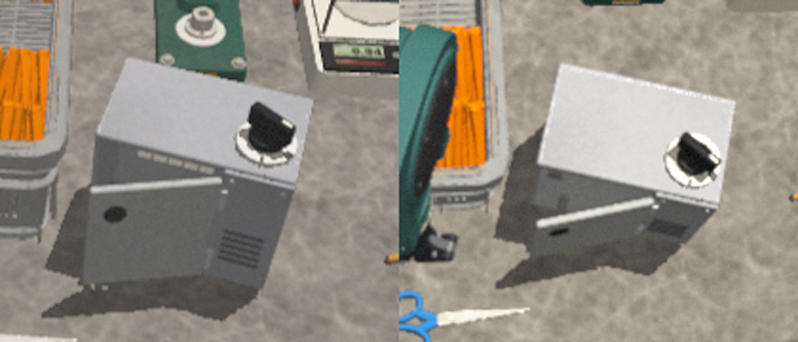

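The pictures show the hatch ajar: free top corner at side (92,187) and top (538,226), hinge at (222,180) and (655,202), handle off. Now the sweep path.

```bash
python3 - <<'E'
from h import *
s=1.9
side=[np.array(q)/s+[300,150] for q in([92,187],[222,180])];top=[np.array([q[0]-399,q[1]])/s+[280,130] for q in([538,226],[655,202])]
E=[onz("side",side[0],.188),onz("top",top[0],.188)];H=[onz("side",side[1],.188),onz("top",top[1],.188)]
print("edge",E,"hinge",H)
e=np.mean(E,0);h=np.mean(H,0)
t=np.radians(-15);p=np.array([np.cos(t),np.sin(t)]);q=np.array([-p[1],p[0]])
H0=np.array([.497,-.2255])-.115*q+.010*p; print("H0 from pad",H0,"len",np.hypot(*(e-H0)), "phi",np.arctan2(-(e-H0)@p,(e-H0)@q))
tcp=robot.get_obs()['eef_pos']
for phi in(.30,.45,.6,.75,.9,1.05,1.2,1.35,1.5,1.65,1.75):
    u=-np.sin(phi)*p+np.cos(phi)*q;n=np.cos(phi)*p+np.sin(phi)*q
    w=H0+.112*u+.018*n;print(phi,w.round(4),((w-tcp[:2])*1000).round())
E
```

```text
edge [array([ 0.4518866 , -0.19975172]), array([ 0.4454708 , -0.20045999])] hinge [array([ 0.47157234, -0.33758225]), array([ 0.46942736, -0.34045511])]
H0 from pad [ 0.47689507 -0.33916966] len 0.14189751740892756 phi 0.46198409885320385
0.3 [ 0.4906 -0.2266] [  98. -181.]
0.45 [ 0.4736 -0.2258] [  81. -180.]
0.6 [ 0.4567 -0.2275] [  64. -182.]
0.75 [ 0.4403 -0.2318] [  48. -186.]
0.9 [ 0.4246 -0.2385] [  32. -193.]
1.05 [ 0.4102 -0.2474] [  17. -202.]
1.2 [ 0.3972 -0.2584] [   4. -213.]
1.35 [ 0.386  -0.2712] [  -7. -226.]
1.5 [ 0.3769 -0.2856] [ -16. -240.]
1.65 [ 0.37   -0.3011] [ -23. -256.]
1.75 [ 0.3668 -0.312 ] [ -26. -267.]
```

>>> apply_moves:
  grip: [255, 255, 255, 255, 255, 255, 255, 255, 255, 255, 255]
  offset:
    - [20, -45, 10]
    - [40, -90, 10]
    - [60, -135, 10]
    - [80, -170, 10]
    - [86, -180, 10]
    - [86, -180, 10]
    - [86, -180, -30]
    - [86, -180, -70]
    - [86, -180, -110]
    - [86, -180, -149]
    - [86, -180, -149]
  angular:
    - [0, 0, 0]
    - [0, 0, 0]
    - [0, 0, 0]
    - [0, 0, 0]
    - [0, 0, 0]
    - [0, 0, 0]
    - [0, 0, 0]
    - [0, 0, 0]
    - [0, 0, 0]
    - [0, 0, 0]
    - [0, 0, 0]

```text
time: 26.6
eef_pos: [0.477, -0.2229, 0.1458]
eef_rot: [[-0.965, 0.261, -0.004], [0.261, 0.965, 0.002], [0.005, 0.001, -1.0]]
contact_force: [-0.9, 0.7, 0.7]
width: 0.0
grip_force: 0.0
```

>>> apply_moves:
  grip: [255, 255, 255, 255, 255, 255, 255, 255, 255, 255, 255]
  offset:
    - [-3, -3, 0]
    - [-12, -4, 0]
    - [-20, -5, 0]
    - [-29, -7, 0]
    - [-37, -9, 0]
    - [-45, -12, 0]
    - [-52, -16, 0]
    - [-60, -20, 0]
    - [-67, -25, 0]
    - [-74, -30, 0]
    - [-80, -36, 0]
  angular:
    - [0, 0, 0]
    - [0, 0, 0]
    - [0, 0, 0]
    - [0, 0, 0]
    - [0, 0, 0]
    - [0, 0, 0]
    - [0, 0, 0]
    - [0, 0, 0]
    - [0, 0, 0]
    - [0, 0, 0]
    - [0, 0, 0]

```text
time: 27.7
eef_pos: [0.3988, -0.2613, 0.1481]
eef_rot: [[-0.965, 0.262, -0.001], [0.262, 0.965, 0.0], [0.001, 0.0, -1.0]]
contact_force: [0.4, 0.6, 0.6]
width: 0.0
grip_force: 0.4
```

>>> apply_moves:
  grip: [255, 255, 255, 255, 255, 255, 255, 255, 255, 255, 255]
  offset:
    - [-6, -6, 0]
    - [-11, -12, 0]
    - [-16, -19, 0]
    - [-20, -27, 0]
    - [-24, -34, 0]
    - [-27, -42, 0]
    - [-29, -48, 0]
    - [-30, -53, 0]
    - [-30, -53, 0]
    - [-25, -30, 0]
    - [-10, 0, 0]
  angular:
    - [0, 0, 0]
    - [0, 0, 0]
    - [0, 0, 0]
    - [0, 0, 0]
    - [0, 0, 0]
    - [0, 0, 0]
    - [0, 0, 0]
    - [0, 0, 0]
    - [0, 0, 0]
    - [0, 0, 0]
    - [0, 0, 0]

```text
time: 28.8
eef_pos: [0.389, -0.2608, 0.148]
eef_rot: [[-0.965, 0.264, -0.002], [0.264, 0.965, 0.0], [0.002, -0.0, -1.0]]
contact_force: [1.0, 0.5, -1.6]
width: 0.0006
grip_force: 0.0
```

>>> apply_moves:
  grip: [255, 255, 255, 255, 255, 255, 255, 255, 255, 255, 255, 255]
  offset:
    - [0, 20, 0]
    - [0, 40, 40]
    - [0, 50, 90]
    - [0, 60, 140]
    - [0, 100, 150]
    - [0, 145, 150]
    - [0, 190, 150]
    - [0, 230, 150]
    - [0, 260, 150]
    - [0, 260, 150]
    - [0, 260, 150]
    - [0, 260, 150]
  angular:
    - [0, 0, 0]
    - [0, 0, 0]
    - [0, 0, 0]
    - [0, 0, 0]
    - [0, 0, 0]
    - [0, 0, 0]
    - [0, 0, 0]
    - [0, 0, 0]
    - [0, 0, 0]
    - [0, 0, 0]
    - [0, 0, 0]
    - [0, 0, 0]

```text
time: 30.0
eef_pos: [0.3895, -0.0015, 0.2981]
eef_rot: [[-0.965, 0.262, -0.001], [0.262, 0.965, 0.0], [0.001, -0.0, -1.0]]
contact_force: [0.1, 0.0, -0.5]
width: 0.0002
grip_force: 0.0
```

```bash
python3 - <<'E'
from h import *
o=robot.get_obs();print(o['time'],o['eef_pos'],o['contact_force'])
a=robot.get_image("top")[130:330,200:480];b=robot.get_image("side")[150:350,220:500]
cv2.imwrite("pics/c7.png",cv2.resize(np.hstack([b,a]),(800,286),interpolation=2))
E
```

```text
30.0 [ 0.38947961 -0.00147764  0.29813427] [ 0.1440766   0.02235899 -0.49037674]
```

View pics/c7.png

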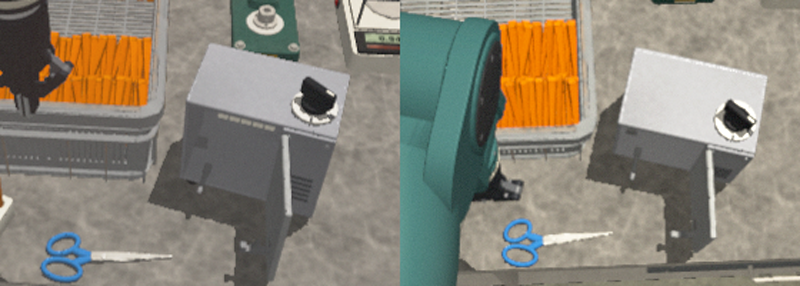

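The final picture shows the hatch standing open at roughly 100–105°. Its top edge runs from (708,150) to (714,236) in the top half, pointing straight at the robot. The handle is at off, and the gripper is clear of everything.

```bash
python3 -c "
from station import robot
print(robot.sign_off())"
```

```text
the job is handed in; nothing more can be done
None
```

The isolator is turned to its off stop, the hatch was then pushed and popped ajar, and it now stands open at about 100–105° by eye from the camera; I kept clear of the tube rack and handed the job in at about 30 s, though the hatch took several presses and I re-turned the isolator to its stop after the press that freed it.

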